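# Square a puzzle panel in the gluing jig and hold the hand press on the glued pair

### The arm

A 6-joint arm with a two-finger parallel gripper is mounted at the origin on the work surface. World frame = base frame: x ahead of the robot, y to its left, z up, the work surface at z = 0. Lengths are in m, angles in rad, forces in N, time in s.
With the tool pointing down it reaches from about 0.3 to 0.875 m from the base axis. Payload 6.4 kg.
Tool frame: the origin (TCP) lies midway between the tips of the shut fingers; the grasp point (between the pads) lies 19 mm behind it; z points along the fingers, y is the line along which they close (so a half turn about z gives the same grasp; the last joint's range is limited). The gripper opens to 85 mm and grips with 20 to 120 N. Pads are 22 mm wide; open, the fingers measure 114 mm over their backs; the gripper's body (76 mm by 85 mm) begins 54 mm behind the grasp point. The pads swing forward as they close: fully open they stand 13 mm farther back than shut.
Start: joints at [1.115, 0.181, 1.607, -0, 1.354, -0.206], TCP at [0.142, 0.557, 0.231] pointing down, gripper open.
Joint ranges: [-2.99, 2.99], [-0.89, 2.07], [0.3, 2.58], [-1.14, 4.28], [0, 2.63], [-3.12, 3.12]. Speed limits (rad/s): [2.57, 2.57, 3.01, 3.14, 3.14, 3.14].

### API

Orientations are given as a unit quaternion [w, x, y, z].
In Python, from bench import status, camera, ctrl gives the robot as it stands. The module is installed in compiled form; this text tells all that it offers.
- The arm moves only by the shell command python3 -m handwheel 'ROWS'. ROWS is JSON, a list that holds one entry, the list of rows, each a list of 7 numbers: the opening, from -1 (shut) to 1 (fully open), then the shift along the tool's x, y, z in cm, then the turn, a rotation vector about the tool's x, y, z in degrees. A call has 1 to 10 rows; each row is the pose to reach, as a shift and turn from the pose commanded when the call began, along the tool's axes at that moment; what a row does not reach only later rows make up. A row lasts 1/8 s, in which the tool goes at most 62.5 mm and 10.7 degrees, less where a joint would pass 70% of its speed; a pose out of reach is approached as far as the arm can. A call with a gripper value outside its range is refused whole. The fingers move at their own pace and stop on an object; the grip force is fixed at half the most. Time passes only in rows, so rows that repeat a pose let the fingers close. It gives the time, the measured TCP pose, the force, the opening and the grip force at its end, in the units of the state.
- status.get_obs(): the state, without advancing time (a new reading comes with each control period).
- camera(name): name is "scene" or "top"; returns a dict with "frame" (400x640x3 uint8, blue, green, red), "depth" (400x640 float32, m along the optical axis (not along the pixel's ray), 0 where there is no reading), "fx", "fy", "cx", "cy" (pixels), "dist" ([k1, k2, p1, p2, k3] as OpenCV has them; the pictures are not rectified), "extrinsics" (4x4, takes a point from camera to world coordinates). Camera axes: x right, y down, z forward; pixel columns grow to the right and rows downward; lengths in m; the calibration is good to about 2 mm. A picture is of the moment at which its call begins.
- ctrl.hand_in(): hands the job in; it is judged then, once.
The state is a dict: "time_s": time; "q": joint angles; "dq": joint speeds; "joint_efforts": joint torques, N m; "eef_pos": TCP position; "eef_rot": TCP orientation; "wrist_force": force on the tool from outside, world axes, zero at the start; "torque": the same for the moment, N m; "opening": opening from 0.0 (shut) to 1.0 (fully open); "grasp_force": force on a finger pad.
Only numpy, scipy, OpenCV 4.12 (cv2) and the standard library are available. Lean on these libraries where they do the work, as an engineer would, in place of code of your own. Each camera call takes 0.05 s, during which the arm holds its last target. There are 200 camera calls.

### The job

Push the puzzle panel home into the corner of the gluing jig, square and flush against both fences. Then pick up the sprung hand press and hold it upright on the raised pair of freshly glued pieces, its oblong foot centred on the pair and lying the same way, pressing lightly so that the foot is about half-way into its spring travel (about 5 N). Finish while still holding it there with the panel still home, and leave the glue bottle, mug, tape measure and offcut where they are.

Things in the scene. Friction and masses are not known exactly. Their poses are not given: they have to be found in the camera images.
- jig: gluing jig, fixed to the table: plywood base board 270 (x) x 240 (y) x 12 mm with two bare wood fences 24 mm thick whose tops are 42 mm above the table. One fence runs along the board's far (+x) edge, the other along its left (+y) edge; they meet in a square inner corner, the other two sides are open. Inner fence faces: x = +105 mm and y = +90 mm in its own frame. Origin: centre of the board's underside, at table height; x, y along the board's sides, z up.
- jig_corner (a point): inner corner of the two fences, on the top face of the base board (12 mm above the table); axes as jig, so free space lies to -x and -y of it
- panel: loose wooden puzzle panel lying flat on the jig's base board, 150 (x) x 120 (y) x 18 mm, about 0.26 kg, picture of small printed pieces on top with a bare raised pair of pieces (see spot). It starts some centimetres short of both fences and turned a little. Origin: centre of its underside; x along the long side, z up. Home, its +x side is flat on the fence at +x and its +y side flat on the fence at +y.
- panel_corner (a point): the panel's lower corner at +x, +y (75, 60, 0 mm in the panel's frame): the corner that goes into the jig's corner; axes as panel
- spot (a point): centre of the top face of the glued pair: a bare wood oblong 60 (panel x) x 32 (panel y) mm (with two small jigsaw tabs at its sides) that stands 4 mm above the panel's top face, 22 mm above the panel's underside, centred at -15, -8 mm from the panel's centre; axes as panel
- press: hand press standing upright on its foot on the table, 110 mm tall, about 0.14 kg: dark wood handle 36 (x) x 24 (y) mm in section from 40 to 110 mm above the underside of the foot, with flat sides, on a steel stem with a foot below. It can be gripped across the 24 mm from above, at about 75 to 95 mm height. Origin: centre of the foot's underside with the foot fully out (moves with the handle); z up along the handle.
- press_tip (a point): centre of the underside of the press's foot: rubber-faced metal block 56 (x) x 30 (y) x 12 mm, its long side parallel to the handle's 36 mm side; axes as press. It moves along the handle's axis with the spring.
- press_foot (a joint): how far the foot is pushed up towards the handle, in m: 0 fully out, 0.022 fully in. The spring pushes with 2 N at 0, rising evenly to 7.5 N at 0.022 (250 N/m); half-way (0.011) is 4.75 N. Beyond that it is a hard stop.
- glue: glue bottle, white, round, 44 mm across, 120 mm tall, standing; leave alone. Origin: centre of its underside. The press and the bottle may stand in each other's place.
- mug: white mug, 80 mm across, 90 mm tall, standing to the left; leave alone. Origin: centre of its underside.
- tape: black tape measure, 65 x 34 x 56 mm high, near the robot; leave alone. Origin: centre of its underside.
- offcut: wooden offcut 50 x 130 x 22 mm, lying beyond the jig, to the right; leave alone. Origin: centre of its underside.

How it is judged:
On the way, in this order (a step that is already met when the one before it is completed fails the run):
1. the panel is home: square and flush against both fences (x of panel_corner in the frame of jig_corner above -0.003 m and y of panel_corner in the frame of jig_corner above -0.003 m and angle between the x axis of panel and the x axis of jig, either way round below 0.025 rad), for 0.2 s.
2. the hand press is lifted in the gripper (height (world z) of press_tip above 0.04 m and contact force between the fingers and press above 2 N and contact force between press and panel below 0.1 N), for 0.2 s.
At the end, for the whole second after the job is handed in: Panel home: within 3 mm of each fence, under 0.025 rad off, flat. Press held in the gripper, still, upright within 0.1 rad, foot within 8 mm of the pair's centre and 0.14 rad of its direction, pushed in 5 to 18 mm, 2.8 to 7.2 N on the panel; gripper off the panel (all of step 1 and angle between panel's own z axis and vertical below 0.03 rad and height (world z) of panel below 0.015 m and angle between press's own z axis and vertical below 0.1 rad and angle between the x axis of press and the x axis of panel, either way round below 0.14 rad and horizontal distance between press_tip and spot below 0.008 m and contact force between press and panel between 2.8 and 7.2 N and value of joint press_foot between 0.005 and 0.018 m and contact force between the fingers and press above 2 N and contact force between each of the arm, the fingers and panel below 0.3 N and linear speed of press below 0.01 m/s); the arm keeps its last pose, push and grip.
It fails at once if the press is pushed into the panel with more than 15 N (contact force between press and panel above 15 N).
It fails at once if the glue bottle, mug, tape measure or offcut is moved by more than 20 mm (distance of any of glue, mug, tape, offcut from where it was at the start of the episode above 0.02 m).
It also fails if it takes over 72 s, if anything falls off the work surface, if the arm or the gripper's body presses on something with over 40 N, if the wrist force passes 120 N, or if a joint passes its speed limit or range.

## Working session

There is one attempt and no reset: what is moved stays moved. The work goes in short steps, Python scripts to look and compute and a shell command to move; the robot and the scene stay as the last step left them, time stands still between calls to the robot, and variables do not carry over. Pictures are saved under pics/ and viewed, at most 12 in all, crops included, and the job is handed in when it is done.

```bash
mkdir -p pics; cat > h.py <<'E'
import numpy as np, cv2
from bench import status, camera, ctrl
from scipy.spatial.transform import Rotation as R
def K(c): return np.array([[c['fx'],0,c['cx']],[0,c['fy'],c['cy']],[0,0,1.]])
def ray(c,px,z):
    p=cv2.undistortPoints(np.array(px,float).reshape(-1,1,2),K(c),np.array(c['dist'],float)).reshape(-1,2)
    E=np.array(c['extrinsics']); d=np.c_[p,np.ones(len(p))]@E[:3,:3].T; o=E[:3,3]
    return o+d*((z-o[2])/d[:,2])[:,None]
def cloud(c):
    h,w=c['depth'].shape; u,v=np.meshgrid(np.arange(w),np.arange(h))
    p=cv2.undistortPoints(np.stack([u,v],-1).reshape(-1,1,2).astype(float),K(c),np.array(c['dist'],float)).reshape(-1,2)
    E=np.array(c['extrinsics']); return ((np.c_[p,np.ones(len(p))]*c['depth'].reshape(-1,1))@E[:3,:3].T+E[:3,3]).reshape(h,w,3)
def Rt(o): return R.from_quat(np.r_[o['eef_rot'][1:],o['eef_rot'][0]]).as_matrix()
def totool(p,o=None):
    o=o or status.get_obs(); return (Rt(o).T@(np.array(p)-np.array(o['eef_pos'])))*100
E
python3 - <<'E'
from h import *
o=status.get_obs(); print(o); print(Rt(o).round(3))
for n in('top','scene'):
    c=camera(n); cv2.imwrite(f'pics/{n}0.png',c['frame']); print(n,np.array(c['extrinsics']).round(3),c['fx'],c['dist'])
E
```

```text
{'time_s': 0.0, 'q': array([ 1.11470677e+00,  1.81550925e-01,  1.60798545e+00,  3.88337848e-05,
        1.35380802e+00, -2.06308524e-01]), 'dq': array([-5.12528051e-04, -4.74288463e-05, -1.36261297e-03,  6.97142441e-04,
       -4.53581900e-04,  2.91012997e-03]), 'joint_efforts': array([-1.05847426e-03, -4.44861817e+01, -3.51343453e+01, -3.58713123e-04,
        9.04912275e-03, -4.18276375e-05]), 'eef_pos': array([0.14186717, 0.55666474, 0.2303895 ]), 'eef_rot': array([-3.02740533e-04,  1.24570218e-01,  9.92210408e-01, -8.22104624e-04]), 'wrist_force': array([0.63949224, 1.07018012, 0.404587  ]), 'torque': array([0.03437456, 0.03736428, 0.06025951]), 'grasp_force': 0.0, 'opening': 0.9967335899692268}
[[-0.969  0.247 -0.001]
 [ 0.247  0.969 -0.002]
 [ 0.    -0.002 -1.   ]]
top [[ 0.003 -0.997  0.076  0.495]
 [-1.    -0.004 -0.016  0.073]
 [ 0.017 -0.076 -0.997  1.245]
 [ 0.     0.     0.     1.   ]] 484.5402464920111 [0.02306261 0.         0.         0.         0.        ]
scene [[-0.651  0.562 -0.51   1.04 ]
 [ 0.759  0.474 -0.447  0.47 ]
 [-0.009 -0.678 -0.735  0.76 ]
 [ 0.     0.     0.     1.   ]] 401.82001476871255 [0.00832693 0.         0.         0.         0.        ]
```

View pics/top0.png

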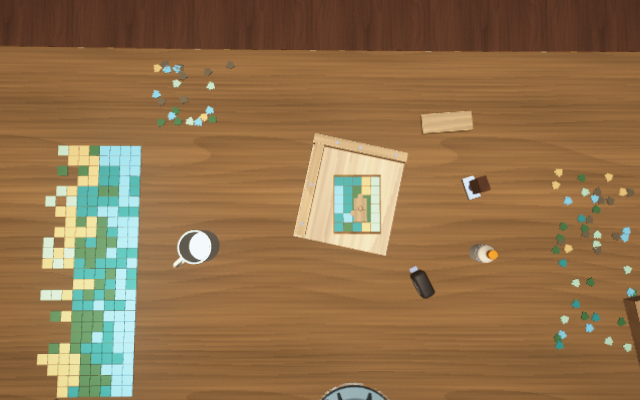

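View pics/scene0.png

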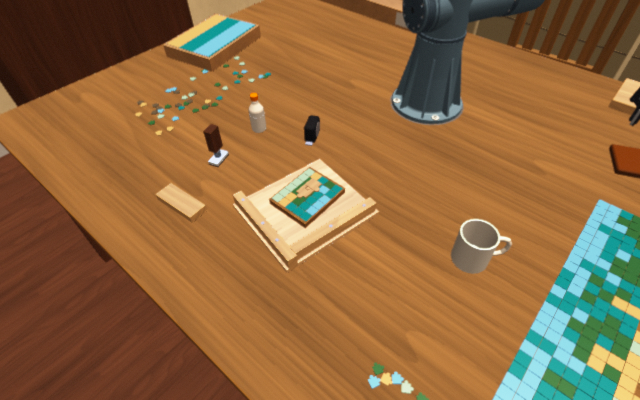

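The top view shows the jig with its inner corner near (322,148) and the panel at about (357,204). The press is at (475,187) and is brown with a pale foot. Also visible are the bottle (484,254), tape (422,283), offcut (447,122) and mug (197,247). The scene view agrees.

```bash
python3 - <<'E'
from h import *
c=camera('top'); P=cloud(c); f=c['frame']
def fit(m,name,z):
    m=cv2.morphologyEx(m.astype(np.uint8),cv2.MORPH_OPEN,np.ones((2,2)))
    for k in cv2.findContours(m,0,1)[0]:
        if cv2.contourArea(k)<60: continue
        w=ray(c,k.reshape(-1,2),z)[:,:2]
        r=cv2.minAreaRect((w*1000).astype(np.float32)); print(name,np.round(r[0],1),np.round(r[1],1),round(r[2],1), np.round(cv2.boxPoints(r)).tolist())
roi=np.zeros(f.shape[:2],bool); roi[90:310,280:520]=1
Z=P[...,2]
for y,x in((204,345),(204,363),(144,340),(190,310),(230,310),(187,469),(184,481),(250,330),(187,450)): print((x,y),P[y,x].round(4),f[y,x])
fit(roi&(Z>.037)&(Z<.05),'fence',.042)
fit(roi&(Z>.0245)&(Z<.037),'mid',.030)
fit(roi&(Z>.006),'all',.012)
fit(roi&(Z>.09),'tall',.11)
big=cv2.resize(f[120:270,290:510],None,fx=3.6,fy=3.6,interpolation=cv2.INTER_CUBIC); cv2.imwrite('pics/crop.png',big)
E
```

```text
(345, 204) [0.5624 0.0225 0.0289] [169 182 104]
(363, 204) [ 0.5624 -0.0226  0.0319] [127 172 203]
(340, 144) [0.713  0.0357 0.0388] [136 185 219]
(310, 190) [0.5963 0.1103 0.0414] [133 179 213]
(310, 230) [0.497  0.1104 0.0162] [170 209 233]
(469, 187) [ 0.607  -0.2918  0.0263] [72 72 75]
(481, 184) [ 0.6064 -0.2948  0.1113] [39 59 93]
(330, 250) [0.4464 0.0595 0.0037] [ 67 107 146]
(450, 187) [ 0.6094 -0.2513 -0.0032] [ 68 113 158]
fence [591.    3.9] [238.9 256.9] 79.5 [[443.0, -90.0], [696.0, -137.0], [739.0, 98.0], [486.0, 145.0]]
mid [561.6  -9.2] [148.6 118.6] 0.2 [[487.0, 50.0], [487.0, -69.0], [636.0, -68.0], [636.0, 50.0]]
all [ 360.  -174.3] [72.2 39.6] 26.4 [[319.0, -173.0], [337.0, -208.0], [401.0, -176.0], [384.0, -141.0]]
all [ 437.7 -330.9] [71.  45.3] 88.8 [[414.0, -366.0], [460.0, -367.0], [461.0, -296.0], [416.0, -295.0]]
all [ 611.3 -317.8] [54.9 64.8] 18.6 [[575.0, -296.0], [596.0, -357.0], [648.0, -340.0], [627.0, -278.0]]
all [588.9   6.1] [244.9 269.4] 78.1 [[432.0, -86.0], [695.0, -141.0], [746.0, 98.0], [482.0, 154.0]]
all [ 774.8 -243. ] [ 52.8 135.4] 4.4 [[743.0, -178.0], [754.0, -313.0], [806.0, -308.0], [796.0, -173.0]]
tall [ 439.  -317.4] [28.  20.9] 88.7 [[428.0, -331.0], [449.0, -332.0], [450.0, -304.0], [429.0, -303.0]]
tall [ 605.5 -300.4] [36.5 31.6] 18.6 [[583.0, -291.0], [593.0, -321.0], [628.0, -310.0], [618.0, -280.0]]
```

View pics/crop.png

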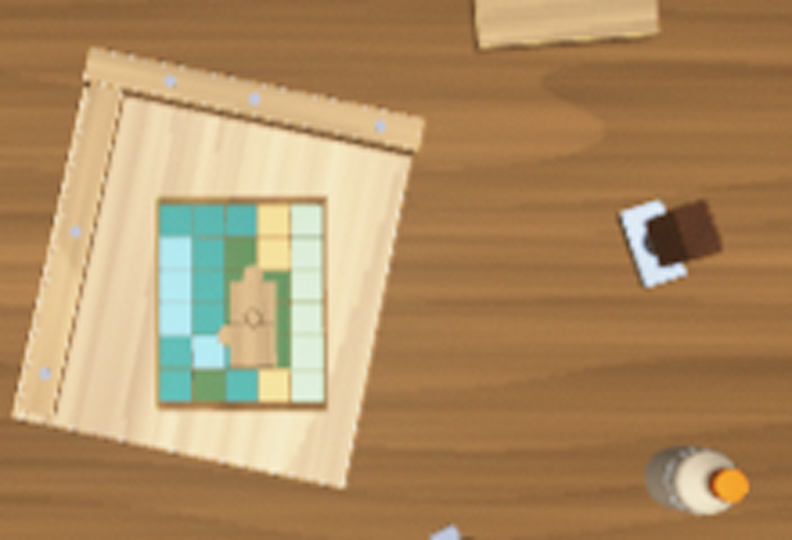

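```bash
cat >> h.py <<'E'
import json
def jig():
    j=json.load(open('jig.json')); a=j[2]; return np.array(j[:2]),np.array([[np.cos(a),-np.sin(a)],[np.sin(a),np.cos(a)]])
def goal(jx,jy,z,yawtool):  # jig xy (m), world z, world yaw of tool y axis (rad): shift cm & turn deg
    o=status.get_obs(); p,A=jig(); w=p+A@np.array([jx,jy]); T=Rt(o); y=np.array([np.cos(yawtool),np.sin(yawtool),0]); z_=np.array([0,0,-1.])
    G=np.c_[np.cross(y,z_),y,z_]; print('shift',totool([*w,z],o).round(2),'turn',np.rad2deg(R.from_matrix(T.T@G).as_rotvec()).round(2))
def panel(c):
    P=cloud(c); Z=P[...,2]
E
python3 - <<'E'
from h import *
c=camera('top'); f=c['frame']; P=cloud(c)
px=lambda a:np.array(a)/3.6+[290-.36,120-.36]
W=ray(c,px([(88,48),(425,120),(13,417),(122,93),(413,153),(57,420)]),.042)[:,:2]; print((W*1000).round(1))
v=W[0]-W[1]; print('yaw far',np.rad2deg(np.arctan2(-v[0],v[1]))); v=W[0]-W[2]; print('yaw left',np.rad2deg(np.arctan2(v[1],v[0])))
v=W[3]-W[4]; print('yaw inner far',np.rad2deg(np.arctan2(-v[0],v[1]))); v=W[3]-W[5]; print('yaw inner left',np.rad2deg(np.arctan2(v[1],v[0])), 'len',[np.linalg.norm(W[0]-W[i]) for i in(1,2)])
a=np.mean([np.arctan2(-(W[0]-W[1])[0],(W[0]-W[1])[1]),np.arctan2((W[0]-W[2])[1],(W[0]-W[2])[0])])
A=np.array([[np.cos(a),-np.sin(a)],[np.sin(a),np.cos(a)]])
# fences outer: board 270x240 -> outer x=129?/135, y=114/120
print('inner corner jig origin est', (W[3]-A@[.105,.090])*1000, 'outer est(+129,+114)',(W[0]-A@[.129,.114])*1000)
o=W[3]-A@[.105,.090]; json.dump([*o,a],open('jig.json','w'))
pc=ray(c,px([(158,199),(326,199),(326,407),(158,407)]),.030)[:,:2]; print('panel corners jig',((pc-o)@A*1000).round(1),'ctr',((pc.mean(0)-o)@A*1000).round(1))
Q=P[160:210,455:500].reshape(-1,3); h=Q[Q[:,2]>.105][:,:2]; print('handle top',len(h),cv2.minAreaRect((h*1000).astype(np.float32)))
b=c['frame'].astype(int); m=np.zeros(b.shape[:2],np.uint8); m[170:205,455:485]=((b[170:205,455:485,0]>150)&(b[170:205,455:485].min(-1)>150)); 
k=max(cv2.findContours(m,0,1)[0],key=cv2.contourArea); print('foot',cv2.minAreaRect((ray(c,k.reshape(-1,2),.012)[:,:2]*1000).astype(np.float32)))
goal(-.14,.02,.10,a+np.pi/2)
E
```

```text
[[ 740.   100.9]
 [ 690.6 -134.4]
 [ 483.3  150.9]
 [ 708.5   77.1]
 [ 667.4 -125.8]
 [ 481.4  120.7]]
yaw far -11.857833638105093
yaw left -11.005566598616598
yaw inner far -11.445350216641076
yaw inner left -10.867705820640097 len [np.float64(0.24042298685529095), np.float64(0.26151920457979333)]
inner corner jig origin est [587.71316239   9.67932516] outer est(+129,+114) [591.0025772   14.77023888]
panel corners jig [[  38.7   50.6]
 [  62.7  -64.9]
 [ -80.1  -93.1]
 [-103.6   21.4]] ctr [-20.6 -21.5]
handle top 169 ((562.5641479492188, -118.22517395019531), (36.12520980834961, 404.56103515625), 14.238877296447754)
foot ((607.9011840820312, -301.3669738769531), (57.63048553466797, 31.084815979003906), 17.5064640045166)
shift [-42.64 -40.7   13.11] turn [-0.06 -0.01 -2.88]
```

```bash
python3 -m handwheel '[[[1,-42,-42,0,0,0,-2.9],[1,-42,-42,0,0,0,-2.9],[1,-42,-42,0,0,0,-2.9],[1,-42,-42,0,0,0,-2.9],[1,-42,-42,0,0,0,-2.9],[1,-42,-42,0,0,0,-2.9],[1,-42,-42,0,0,0,-2.9],[1,-42,-42,0,0,0,-2.9],[1,-42,-42,0,0,0,-2.9],[1,-42,-42,0,0,0,-2.9]]]'; python3 -c "
from h import *
print(status.get_obs()['q']);goal(-.14,-.025,.006,json.load(open('jig.json'))[2]+np.pi/2)"
```

```text
time_s: 1.45
eef_pos: [0.4464, 0.0435, 0.2314]
eef_rot: [0.0, 0.101, 0.995, -0.0]
wrist_force: [0.0, 0.3, -0.5]
opening: 0.997
grasp_force: 0.0
[-1.68340212e-01 -1.13666933e-01  1.91022972e+00 -3.61094850e-04
  1.34454275e+00 -1.53675740e+00]
shift [-0.52 -3.01 22.54] turn [-0.02  0.03 -0.16]
```

```bash
python3 -m handwheel '[[[1,-0.5,-3,0,0,0,0],[1,-0.5,-3,6,0,0,0],[1,-0.5,-3,12,0,0,0],[1,-0.5,-3,17,0,0,0],[1,-0.5,-3,20,0,0,0],[1,-0.5,-3,22,0,0,0],[1,-0.5,-3,22.5,0,0,0],[1,-0.5,-3,22.5,0,0,0]]]'; python3 -c "
from h import *
goal(-.055,-.025,.006,json.load(open('jig.json'))[2]+np.pi/2)
c=camera('scene');cv2.imwrite('pics/s1.png',c['frame'][100:320,180:460].repeat(2,0).repeat(2,1))"
```

```text
time_s: 2.45
eef_pos: [0.4444, 0.016, 0.0065]
eef_rot: [-0.0, 0.099, 0.995, 0.0]
wrist_force: [-0.3, -0.3, 0.1]
opening: 1.002
grasp_force: 0.0
shift [-8.67 -0.28  0.05] turn [ 0.   -0.    0.02]
```

View pics/s1.png

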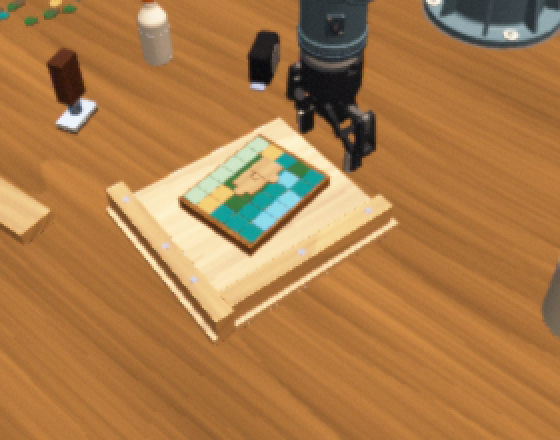

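The fingers are down behind the panel's near side, at about (300–360, 110–165) in the crop, and clear of the tape. I'll push slowly along +x of the jig (-x of the tool).

```bash
python3 -m handwheel '[[[1,-1,0,0,0,0,0],[1,-2,0,0,0,0,0],[1,-2.8,0,0,0,0,0],[1,-3.6,0,0,0,0,0],[1,-4.4,0,0,0,0,0],[1,-5.2,0,0,0,0,0],[1,-6,0,0,0,0,0],[1,-6.6,0,0,0,0,0],[1,-7.1,0,0,0,0,0],[1,-7.4,0,0,0,0,0]]]'; python3 -m handwheel '[[[1,-0.3,0,0,0,0,0],[1,-0.6,0,0,0,0,0],[1,-0.8,0,0,0,0,0]]]'; python3 -c "
from h import *
goal(-.055,-.025,.006,json.load(open('jig.json'))[2]+np.pi/2)
c=camera('top');cv2.imwrite('pics/t1.png',c['frame'][110:280,280:430].repeat(3,0).repeat(3,1))"
```

```text
time_s: 3.75
eef_pos: [0.5169, 0.0012, 0.0062]
eef_rot: [-0.0, 0.1, 0.995, -0.0]
wrist_force: [-2.2, 0.2, 2.1]
opening: 1.002
grasp_force: 1.4
time_s: 4.12
eef_pos: [0.5248, -0.0003, 0.0063]
eef_rot: [0.0, 0.099, 0.995, -0.0]
wrist_force: [-1.8, -0.4, 1.2]
opening: 1.0
grasp_force: 1.0
shift [-0.46 -0.27  0.03] turn [-0.    0.01  0.02]
```

View pics/t1.png

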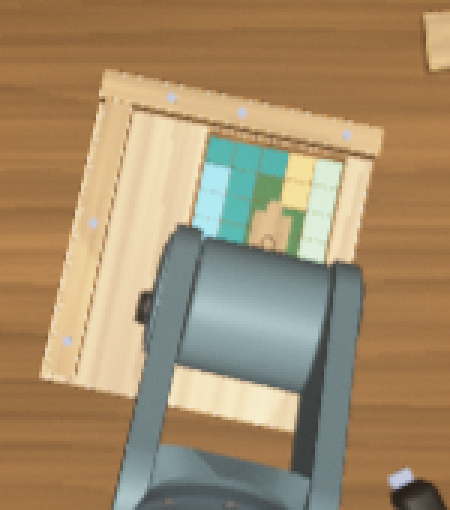

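The panel is now square to the jig, with its front edge at about (205–345, 130–158), a few mm short of the far fence. I'll push on until the force rises.

```bash
for i in 1; do python3 -m handwheel '[[[1,-0.2,0,0,0,0,0],[1,-0.35,0,0,0,0,0],[1,-0.5,0,0,0,0,0],[1,-0.5,0,0,0,0,0]]]'; done; python3 -m handwheel '[[[1,-0.1,0,0,0,0,0],[1,-0.2,0,0,0,0,0],[1,-0.2,0,0,0,0,0]]]'
```

```text
time_s: 4.68
eef_pos: [0.529, -0.0011, 0.0062]
eef_rot: [-0.001, 0.099, 0.995, 0.0]
wrist_force: [-4.3, 0.2, 4.1]
opening: 0.999
grasp_force: 2.4
time_s: 5.05
eef_pos: [0.529, -0.0011, 0.0059]
eef_rot: [-0.003, 0.099, 0.995, 0.0]
wrist_force: [-11.9, 1.3, 8.5]
opening: 1.0
grasp_force: 5.6
```

```bash
python3 -m handwheel '[[[1,1,0,0,0,0,0],[1,2,0,-1,0,0,0],[1,2,0,-6,0,0,9],[1,0,-4,-8,0,0,18],[1,-3,-8,-8,0,0,28],[1,-6,-10,-8,0,0,38],[1,-8,-10.5,-8,0,0,48],[1,-8,-10.5,-8,0,0,58],[1,-8,-10.5,-8,0,0,68],[1,-8,-10.5,-8,0,0,78]]]'; python3 -c "
from h import *
print(status.get_obs()['q']);goal(.025,-.13,.007,json.load(open('jig.json'))[2])
c=camera('top');cv2.imwrite('pics/t2.png',c['frame'][110:280,280:500].repeat(3,0).repeat(3,1))"
```

```text
time_s: 6.3
eef_pos: [0.5894, -0.1205, 0.0872]
eef_rot: [0.001, 0.706, 0.709, 0.0]
wrist_force: [-0.6, -0.4, -0.4]
opening: 1.003
grasp_force: 0.0
[-3.98842567e-01  3.99994250e-01  1.64483350e+00  7.30655857e-05
  1.09510312e+00 -4.03296776e-01]
shift [-0.21 -0.3   8.02] turn [ 0.09  0.02 11.68]
```

View pics/t2.png

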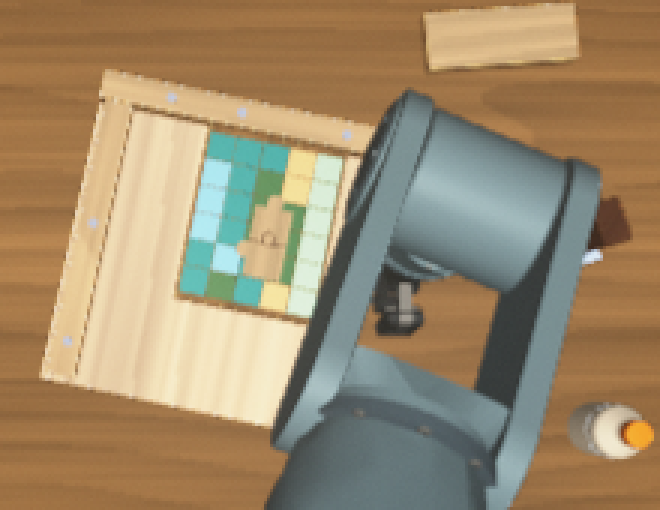

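The panel now lies flush and square to the far fence, about 26 px (65 mm) from the left fence. The gripper is on the panel's open right side, clear of the press. I'll lower it and push along +y.

```bash
python3 -m handwheel '[[[1,-0.2,-0.3,2,0,0,9],[1,-0.2,-0.3,5,0,0,11.7],[1,-0.2,-0.3,7,0,0,11.7],[1,-0.2,-0.3,8,0,0,11.7],[1,-0.2,-0.3,8,0,0,11.7]]]'; python3 -m handwheel '[[[1,1,0,0,0,0,0],[1,2,0,0,0,0,0],[1,2.8,0,0,0,0,0],[1,3.6,0,0,0,0,0],[1,4.4,0,0,0,0,0],[1,5.2,0,0,0,0,0],[1,6,0,0,0,0,0],[1,6.6,0,0,0,0,0],[1,7.1,0,0,0,0,0],[1,7.4,0,0,0,0,0]]]'; python3 -m handwheel '[[[1,0.2,0,0,0,0,0],[1,0.4,0,0,0,0,0],[1,0.6,0,0,0,0,0],[1,0.6,0,0,0,0,0]]]'; python3 -c "
from h import *
goal(.025,-.041,.007,json.load(open('jig.json'))[2])"
```

```text
time_s: 6.98
eef_pos: [0.5859, -0.1223, 0.0059]
eef_rot: [-0.0, 0.772, 0.636, -0.0]
wrist_force: [0.6, -0.5, -0.7]
opening: 0.997
grasp_force: 0.0
time_s: 8.22
eef_pos: [0.6004, -0.0495, 0.0062]
eef_rot: [-0.0, 0.772, 0.635, -0.0]
wrist_force: [-0.1, -3.9, 2.4]
opening: 1.002
grasp_force: 1.6
time_s: 8.72
eef_pos: [0.6015, -0.0436, 0.0062]
eef_rot: [-0.0, 0.772, 0.635, 0.0]
wrist_force: [0.5, -1.2, 0.5]
opening: 0.997
grasp_force: 0.8
shift [ 0.85  0.1  -0.08] turn [-0.01 -0.02  0.32]
```

```bash
python3 -m handwheel '[[[1,0.2,0,0,0,0,0],[1,0.4,0,0,0,0,0],[1,0.6,0,0,0,0,0],[1,0.6,0,0,0,0,0]]]'; python3 -m handwheel '[[[1,0.1,0,0,0,0,0],[1,0.2,0,0,0,0,0],[1,0.3,0,0,0,0,0],[1,0.3,0,0,0,0,0]]]'
```

```text
time_s: 9.22
eef_pos: [0.6027, -0.0376, 0.0062]
eef_rot: [-0.0, 0.772, 0.635, 0.0]
wrist_force: [-0.3, -0.1, 0.4]
opening: 1.003
grasp_force: 0.3
time_s: 9.72
eef_pos: [0.6028, -0.0362, 0.0062]
eef_rot: [0.0, 0.772, 0.635, -0.001]
wrist_force: [-2.4, -6.5, 0.8]
opening: 0.998
grasp_force: 3.7
```

```bash
python3 -m handwheel '[[[1,0.1,0,0,0,0,0],[1,0.2,0,0,0,0,0],[1,0.2,0,0,0,0,0]]]'; python3 -m handwheel '[[[1,-1,0,0,0,0,0],[1,-2,0,0,0,0,0],[1,-3,0,-2,0,0,0],[1,-5,0,-6,0,0,-9],[1,-6,-4,-8,0,0,-18],[1,-6,-8,-8,0,0,-28],[1,-4,-12,-8,0,0,-38],[1,0,-14,-8,0,0,-48],[1,2,-14,-8,0,0,-58],[1,4,-14,-8,0,0,-68]]]'; python3 -c "
from h import *
print(status.get_obs()['q']);goal(-.085,.02,.007,json.load(open('jig.json'))[2]+np.pi/2)
c=camera('top');cv2.imwrite('pics/t3.png',c['frame'][110:280,280:500].repeat(3,0).repeat(3,1))"
```

```text
time_s: 10.1
eef_pos: [0.6026, -0.036, 0.0062]
eef_rot: [0.001, 0.773, 0.635, -0.002]
wrist_force: [-6.8, -14.3, 2.7]
opening: 0.999
grasp_force: 7.4
time_s: 11.35
eef_pos: [0.4746, 0.0338, 0.088]
eef_rot: [0.001, 0.282, 0.959, 0.0]
wrist_force: [0.5, 0.3, 0.6]
opening: 0.997
grasp_force: 0.0
[-1.79293563e-01  1.48092556e-01  1.96797674e+00  3.23500231e-04
  1.02313210e+00 -1.17847943e+00]
shift [-2.15  2.86  8.1 ] turn [  0.04   0.13 -21.33]
```

View pics/t3.png

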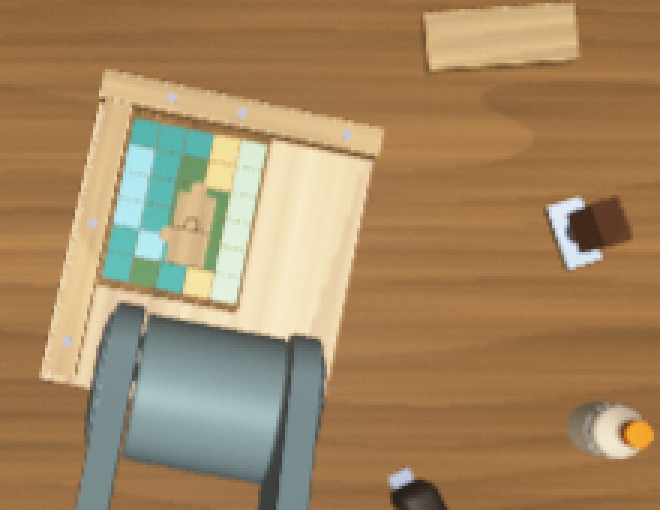

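The panel sits in the corner with small dark gaps at both fences. I'll give it a final square push towards +x.

```bash
python3 -m handwheel '[[[1,0,2.2,0,0,0,-9],[1,-1.5,2.4,3,0,0,-18],[1,-2.1,2.4,6,0,0,-21.4],[1,-2.1,2.4,8.1,0,0,-21.4],[1,-2.1,2.4,8.1,0,0,-21.4]]]'; python3 -m handwheel '[[[1,-0.6,0,0,0,0,0],[1,-1.2,0,0,0,0,0],[1,-1.8,0,0,0,0,0],[1,-2.2,0,0,0,0,0],[1,-2.5,0,0,0,0,0],[1,-2.5,0,0,0,0,0]]]'; python3 -c "
from h import *
p,A=jig();print(A.T@(status.get_obs()['eef_pos'][:2]-p),A.T@(np.array([.529,-.0011])-p))"
```

```text
time_s: 12.02
eef_pos: [0.5037, 0.0415, 0.0047]
eef_rot: [-0.001, 0.103, 0.995, 0.0]
wrist_force: [0.0, -0.5, 0.0]
opening: 0.998
grasp_force: 0.0
time_s: 12.78
eef_pos: [0.5293, 0.0367, 0.0053]
eef_rot: [-0.0, 0.102, 0.995, 0.0]
wrist_force: [-0.5, -0.2, -0.1]
opening: 0.999
grasp_force: 0.0
[-0.06258105  0.0148678 ] [-0.05541193 -0.02220241]
```

```bash
python3 -m handwheel '[[[1,-0.3,0,0,0,0,0.4],[1,-0.6,0,0,0,0,0.4],[1,-0.8,0,0,0,0,0.4],[1,-1,0,0,0,0,0.4],[1,-1,0,0,0,0,0.4]]]';  python3 -c "
from h import *
p,A=jig();print(A.T@(status.get_obs()['eef_pos'][:2]-p))"
```

```text
time_s: 13.4
eef_pos: [0.537, 0.0353, 0.0048]
eef_rot: [-0.002, 0.105, 0.994, 0.0]
wrist_force: [-7.5, 1.4, 4.4]
opening: 0.998
grasp_force: 3.7
[-0.05475173  0.01504429]
```

```bash
python3 -m handwheel '[[[1,-0.1,0,0,0,0,0],[1,-0.2,0,0,0,0,0],[1,-0.2,0,0,0,0,0],[1,1,0,0,0,0,0],[1,2,0,0,0,0,0],[1,2,0,-5,0,0,0],[1,2,0,-11,0,0,-5],[1,2,-6,-15,0,0,-10],[1,0,-12,-15,0,0,-20],[1,-2,-18,-15,0,0,-29]]]';  python3 -m handwheel '[[[1,0,-6,0,0,0,0],[1,0,-12,0,0,0,0],[1,0,-12,0,0,0,0]]]'
cat >> h.py <<'E'
def wgoal(x,y,z,yaw):
    o=status.get_obs(); T=Rt(o); y_=np.array([np.cos(yaw),np.sin(yaw),0]); z_=np.array([0,0,-1.]); G=np.c_[np.cross(y_,z_),y_,z_]
    print('shift',totool([x,y,z],o).round(2),'turn',np.rad2deg(R.from_matrix(T.T@G).as_rotvec()).round(2))
E
python3 - <<'E'
from h import *
wgoal(.608,-.3015,.16,np.deg2rad(107.5))
c=camera('top'); f=c['frame']; p,A=jig()
cv2.imwrite('pics/t4.png',cv2.resize(f[125:215,300:420],None,fx=6.5,fy=6.5,interpolation=cv2.INTER_CUBIC))
E
```

```text
time_s: 14.65
eef_pos: [0.52, -0.1347, 0.1567]
eef_rot: [0.002, -0.15, 0.989, -0.001]
wrist_force: [0.6, 0.7, 0.2]
opening: 0.995
grasp_force: 0.0
time_s: 15.02
eef_pos: [0.5547, -0.2523, 0.1551]
eef_rot: [0.001, -0.144, 0.99, -0.001]
wrist_force: [0.9, 0.4, 0.7]
opening: 0.999
grasp_force: 0.0
shift [-3.7  -6.24 -0.47] turn [-0.13  0.05 -0.89]
```

View pics/t4.png

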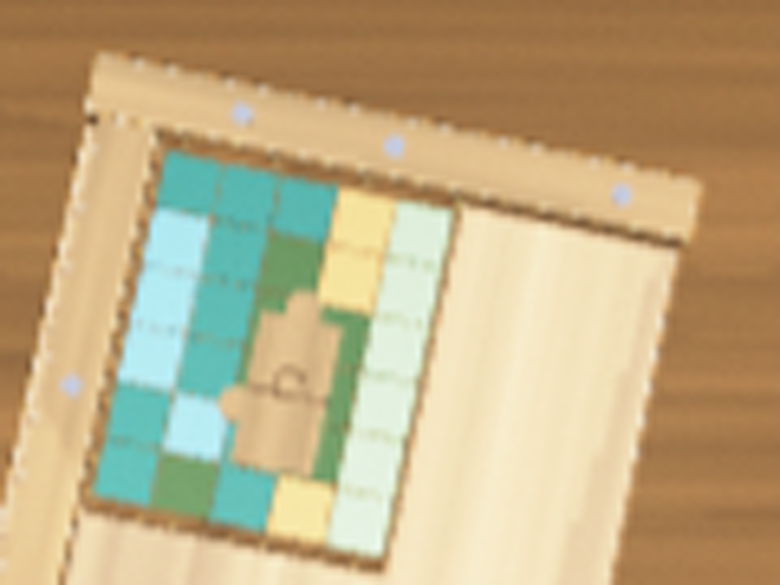

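The panel is home: its even brown rim runs along both fences, with its corners at about (158,140), (460,205), (385,567) and (85,505) in the crop. The bare oblong is centred near (287,393). Next I'll work out the spot and go over the press.

```bash
python3 - <<'E'
from h import *
c=camera('top'); px=lambda a:(np.array(a)+.5)/6.5-.5+[300,125]
W=ray(c,px([(158,140),(460,205),(385,567),(85,505)]),.030)[:,:2]
m=W.mean(0); v=W[0]+W[1]-W[2]-W[3]; a=np.arctan2(v[1],v[0]); B=np.array([[np.cos(a),-np.sin(a)],[np.sin(a),np.cos(a)]])
print('panel',m,np.rad2deg(a),np.linalg.norm(W[0]-W[1]),np.linalg.norm(W[1]-W[2]),'spot',m+B@[-.015,-.008])
O=ray(c,px([(262,312),(343,325),(311,478),(230,464)]),.034)[:,:2]; print('oblong',O.mean(0)); v=O[0]+O[1]-O[2]-O[3]; print(np.rad2deg(np.arctan2(v[1],v[0])))
E
python3 -m handwheel '[[[1,-2,-4,0,0,0,-1],[1,-3.7,-6.2,0,0,0,-1],[1,-3.7,-6.2,0,0,0,-1]]]'
python3 - <<'E'
from h import *
c=camera('scene'); P=cloud(c); f=c['frame']; cv2.imwrite('pics/s2.png',f[80:240,130:330].repeat(3,0).repeat(3,1))
Q=P[110:170,190:235].reshape(-1,3); Q=Q[(Q[:,2]>.045)&(Q[:,2]<.105)&(np.hypot(Q[:,0]-.608,Q[:,1]+.3)<.05)]; print(len(Q),Q.min(0),Q.max(0))
wgoal(.608,-.3015,.066,np.deg2rad(107.5))
E
```

```text
panel [0.62555992 0.03156013] -11.349472161360092 0.12038669727632427 0.14422766268534748 spot [0.6092789  0.02666846]
oblong [0.60917134 0.02611562]
-11.723998097343173
time_s: 15.5
eef_pos: [0.6085, -0.2956, 0.155]
eef_rot: [0.0, -0.156, 0.988, -0.0]
wrist_force: [0.2, -0.3, 0.2]
opening: 1.001
grasp_force: 0.0
273 [ 0.58747028 -0.30936724  0.04500183] [ 0.62859082 -0.28275792  0.10496877]
shift [ 0.17 -0.65  8.88] turn [ 0.06 -0.03  0.47]
```

View pics/s2.png

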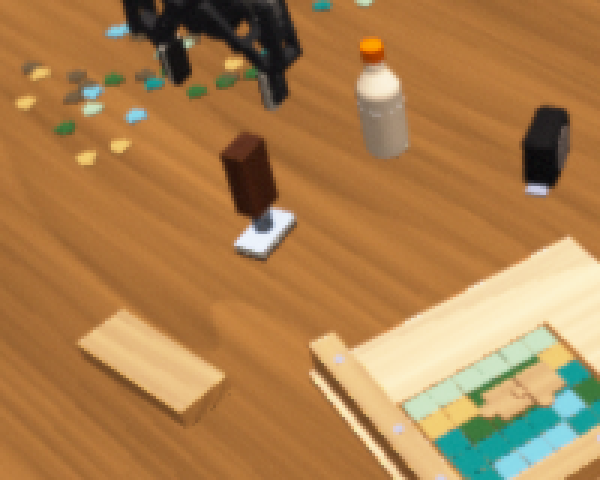

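The gripper hangs over the press handle at (250,175), with the fingers on either side and the bottle well clear. Descend and grip.

```bash
python3 -m handwheel '[[[1,0.1,-0.6,2,0,0,0.5],[1,0.1,-0.6,4,0,0,0.5],[1,0.1,-0.6,6,0,0,0.5],[1,0.1,-0.6,8,0,0,0.5],[1,0.1,-0.6,8.8,0,0,0.5],[1,0.1,-0.6,8.8,0,0,0.5]]]'; python3 -m handwheel '[[[-0.3,0,0,0,0,0,0],[-1,0,0,0,0,0,0],[-1,0,0,0,0,0,0],[-1,0,0,0,0,0,0],[-1,0,0,0,0,0,0],[-1,0,0,0,0,0,0],[-1,0,0,0,0,0,0],[-1,0,0,0,0,0,0]]]'
```

```text
time_s: 16.3
eef_pos: [0.6083, -0.3022, 0.0662]
eef_rot: [-0.001, -0.151, 0.989, 0.001]
wrist_force: [0.2, -0.7, 1.1]
opening: 1.0
grasp_force: 0.0
time_s: 17.3
eef_pos: [0.6089, -0.3027, 0.0673]
eef_rot: [0.0, -0.151, 0.989, -0.0]
wrist_force: [0.7, -1.1, 1.0]
opening: 0.275
grasp_force: 61.7
```

```bash
python3 -m handwheel '[[[-1,0,0,-1,0,0,0],[-1,0,0,-3,0,0,0],[-1,0,0,-6,0,0,0],[-1,0,0,-9,0,0,0],[-1,0,0,-9,0,0,0],[-1,0,0,-9,0,0,0]]]'; python3 -c "
from h import *
wgoal(.6092,.0264,.157,np.deg2rad(78.5))"
```

```text
time_s: 18.05
eef_pos: [0.6082, -0.3022, 0.1566]
eef_rot: [-0.0, -0.151, 0.989, 0.0]
wrist_force: [-0.9, -0.6, -2.4]
opening: 0.274
grasp_force: 61.5
shift [-9.910e+00  3.133e+01 -3.000e-02] turn [ 0.03 -0.04 28.89]
```

```bash
python3 -m handwheel '[[[-1,-1,3,0,0,0,3],[-1,-2.5,8,0,0,0,8],[-1,-4,13,0,0,0,13],[-1,-6,18,0,0,0,18],[-1,-7.5,23,0,0,0,23],[-1,-9,28,0,0,0,27],[-1,-9.9,31,0,0,0,29],[-1,-9.9,31.3,0,0,0,29],[-1,-9.9,31.3,0,0,0,29]]]'; python3 - <<'E'
from h import *
wgoal(.6092,.0264,.106,np.deg2rad(78.5))
c=camera('scene'); P=cloud(c); f=c['frame']; cv2.imwrite('pics/s3.png',f[90:260,220:400].repeat(3,0).repeat(3,1))
E
```

```text
time_s: 19.18
eef_pos: [0.6089, 0.0255, 0.1559]
eef_rot: [-0.001, 0.101, 0.995, -0.0]
wrist_force: [0.4, 0.7, -1.6]
opening: 0.274
grasp_force: 61.4
shift [-0.02  0.09  4.99] turn [-0.03 -0.11 -0.07]
```

View pics/s3.png

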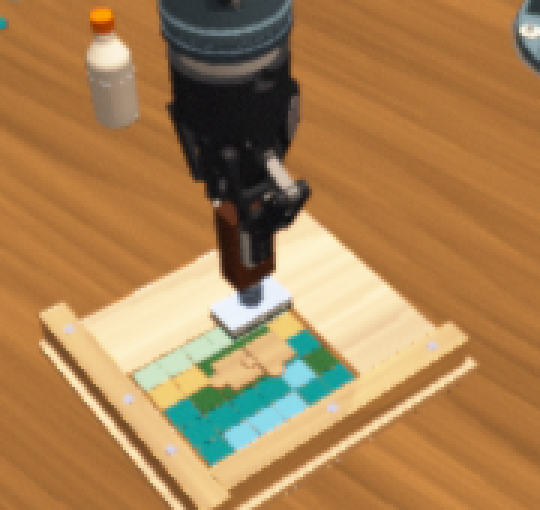

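The press is upright over the panel, with its foot at about (250,308) in the crop and parallel to the oblong at (247,360). I'll measure the foot and the pair in this same view.

```bash
python3 - <<'E'
from h import *
c=camera('scene'); f=c['frame'].astype(int); print(status.get_obs()['eef_pos'])
m=np.zeros(f.shape[:2],np.uint8); s=np.s_[170:208,285:322]; g=f[s]; m[s]=(g.min(-1)>140)&(g[...,0]>=g[...,2]-5)
k=max(cv2.findContours(m,0,1)[0],key=cv2.contourArea); print(k.reshape(-1,2).min(0),k.reshape(-1,2).max(0))
print('foot',cv2.minAreaRect((ray(c,k.reshape(-1,2),.101)[:,:2]*1000).astype(np.float32)))
px=lambda a:(np.array(a)-1)/3.+[220,90]
W=ray(c,px([(213,464),(357,375),(278,314),(132,376)]),.030)[:,:2]; print('panel',W,W.mean(0))
E
```

```text
[0.60935929 0.02462946 0.15647604]
[290 182] [316 199]
foot ((609.023193359375, 27.717933654785156), (29.635740280151367, 55.18568420410156), 77.2957534790039)
panel [[ 0.70009913  0.06989819]
 [ 0.56591197  0.0971678 ]
 [ 0.55758597  0.00659404]
 [ 0.68063491 -0.03704625]] [0.62605799 0.03415345]
```

```bash
python3 -m handwheel '[[[-1,0,0.1,1.5,0,0,0],[-1,0,0.1,3,0,0,0],[-1,0,0.1,4.5,0,0,0],[-1,0,0.1,4.8,0,0,0],[-1,0,0.1,4.8,0,0,0],[-1,0,0.1,4.8,0,0,0]]]'; python3 -m handwheel '[[[-1,0,0,0.2,0,0,0],[-1,0,0,0.4,0,0,0],[-1,0,0,0.6,0,0,0],[-1,0,0,0.8,0,0,0],[-1,0,0,0.8,0,0,0],[-1,0,0,0.8,0,0,0]]]';python3 -m handwheel '[[[-1,0,0,0.2,0,0,0],[-1,0,0,0.4,0,0,0],[-1,0,0,0.6,0,0,0],[-1,0,0,0.6,0,0,0],[-1,0,0,0.6,0,0,0]]]'
```

```text
time_s: 20.02
eef_pos: [0.6103, 0.0267, 0.1098]
eef_rot: [0.001, 0.101, 0.995, -0.0]
wrist_force: [0.2, 0.5, -0.4]
opening: 0.274
grasp_force: 61.5
time_s: 20.78
eef_pos: [0.6098, 0.0268, 0.1013]
eef_rot: [-0.0, 0.101, 0.995, -0.0]
wrist_force: [-2.1, 0.9, 1.6]
opening: 0.271
grasp_force: 61.8
time_s: 21.4
eef_pos: [0.6099, 0.0268, 0.0952]
eef_rot: [0.0, 0.101, 0.995, 0.0]
wrist_force: [-1.1, -0.2, 2.6]
opening: 0.274
grasp_force: 62.0
```

```bash
python3 -m handwheel '[[[-1,0,0,0.15,0,0,0],[-1,0,0,0.3,0,0,0],[-1,0,0,0.45,0,0,0],[-1,0,0,0.45,0,0,0],[-1,0,0,0.45,0,0,0],[-1,0,0,0.45,0,0,0],[-1,0,0,0.45,0,0,0]]]'; python3 - <<'E'
from h import *
c=camera('top'); cv2.imwrite('pics/a.png',c['frame'])
c=camera('scene'); f=c['frame']
F=[]
for i in range(8): F.append(status.get_obs()['wrist_force']); camera('top')
print(np.mean(F,0),np.std(F,0))
s=f[120:270,220:400].repeat(4,0).repeat(4,1); cv2.imwrite('pics/s4.png',s)
E
```

```text
time_s: 22.28
eef_pos: [0.6099, 0.0268, 0.0908]
eef_rot: [0.0, 0.101, 0.995, 0.0]
wrist_force: [-1.1, 1.9, 4.5]
opening: 0.271
grasp_force: 62.1
[-0.1622746   1.90220308  3.94168932] [0.30908807 0.77573823 0.42763968]
```

View pics/s4.png

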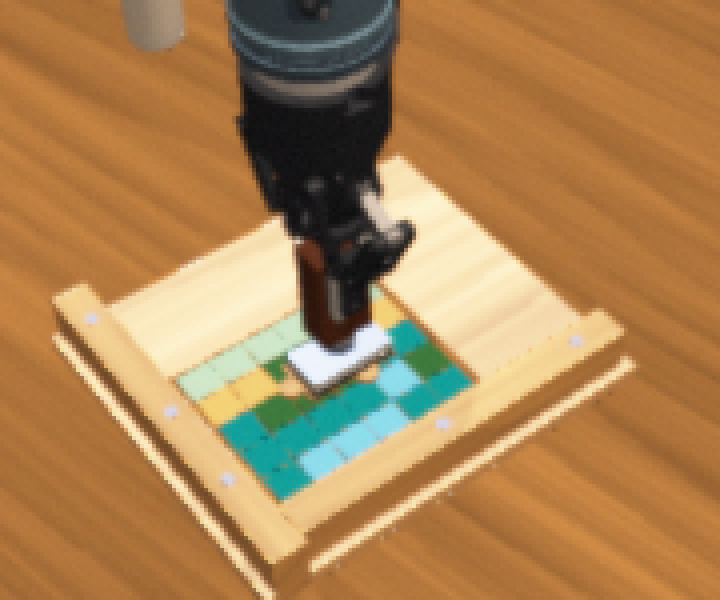

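The foot lies on the pair, aligned with it and with the tabs showing on both sides. The panel is still in its corner, and about 5 N is on the foot. One numeric check, then hand in.

```bash
python3 - <<'E'
from h import *
c=camera('scene'); f=c['frame'].astype(int)
m=np.zeros(f.shape[:2],np.uint8); s=np.s_[195:222,285:322]; g=f[s]; m[s]=(g.min(-1)>140)&(g[...,0]>=g[...,2]-5)
k=max(cv2.findContours(m,0,1)[0],key=cv2.contourArea)
r=cv2.minAreaRect((ray(c,k.reshape(-1,2),.046)[:,:2]*1000).astype(np.float32)); print(r)
if np.hypot(r[0][0]-609.3,r[0][1]-27.5)<4.5: print(ctrl.hand_in())
E
```

```text
((608.5503540039062, 28.151269912719727), (32.830074310302734, 56.365821838378906), 75.16824340820312)
the job is handed in; nothing more can be done
None
```

I pushed the panel home against both fences, and the press is held upright on the glued pair at about 5 N, its foot about 1 mm from the estimated pair centre; the job is handed in, but the verdict was not shown.

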